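Unpin the coin tray and hold it up above the till

TASK

In this ticket booth the blue coin tray is locked into the grey till by a square steel pin with a red pull tab: draw the pin straight out of its bore and lay it to rest in the notch of the small yellow post beside the till, then let go of it. Then take the tray by its black handle and lift it, level all the way, about 10 cm above the till's rim so that a colleague can get at the coin rolls underneath, and finish while still holding it there, steady, level and straight above the till. Leave the mug, the stamp and the stapler alone.

Things in the scene. Friction and masses are not known exactly. Their poses are not given: they have to be found in the camera images.
- bore (a point): Outer mouth of the square bore in the till's yellow guide block (40 (x) x 36 (y) mm, 72 mm high), 139 mm from the till's centre along its -y, on the homed bar's axis, 50 mm above the counter. The bore runs along y, 14 mm wide and 36 mm long, floor 45 mm above the counter; beyond it the pin enters a hole in the tray's end.
- till: Grey steel till fixed to the counter, 152 (x) x 222 (y) mm, rim 68 mm high, open on top; origin at the centre of its underside, z up. The tray stands in it on ledges 30 mm above the counter, 3 mm of play on each side, and comes out straight up once the pin is drawn. On its -y end is a yellow guide block with the pin's bore. Coin rolls lie on its floor.
- tray: Loose blue coin tray with coins, 130 (x) x 200 (y) x 45 mm, 0.4 to 0.85 kg; origin at the centre of its underside, z up. Rigid black handle bar over its middle along y: 14 mm thick in x, 112 mm long, from 95 to 117 mm above the tray's underside, on posts at y = +-50 mm. Centre of mass within 5 mm of under the handle's middle.
- tray_handle (a point): Centre of the black handle bar, 106 mm above the tray's underside; axes as the tray's.
- pin: Loose locking pin, 80 g: steel bar 10 x 10 mm along its +y, from y = 12 to 100 mm; upright red pull tab 10 (x) x 24 (y) mm at the outer end, from 8 mm below to 50 mm above the bar's axis, to grip from above across the 10 mm. Origin on the bar's axis under the tab; centre of mass 47 mm along +y. Draws out along -y with little friction, free of the guide block after 65 mm.
- pin_tip (a point): Inner end of the pin's bar, on its axis, 100 mm along the pin's +y from its origin.
- pin_mid (a point): Point on the axis of the pin's bar, 50 mm along the pin's +y from its origin: the part that lies in the notch.
- rest: Pin rest: yellow post fixed beside the till, 40 x 40 mm, 59 mm high, with an open-topped notch along its y: 16 mm wide, 14 mm deep, floor 45 mm above the counter. Origin at the centre of its underside. Its place and yaw vary. The parked pin's tab hangs outside it on its -y side (as the till's -y, within 0.15 rad).
- notch (a point): Centre of the notch, 50 mm above the counter (where the bar's axis lies when it rests on the notch's floor); y along the notch. The parked pin has its middle here, its bar along the notch.
- mug: White mug, 76 mm wide, 90 mm high, loose; origin at the centre of its underside. To be left alone.
- stamp: Dark wooden hand stamp, 44 mm wide, 82 mm high, loose; origin at the centre of its underside. To be left alone.
- stapler: Red and black stapler, 130 x 36 x 48 mm, loose; origin at the centre of its underside. To be left alone.
There are look-alikes about, which are no part of the job. There is more than one size of the pin; the one meant has the size given above.

How it is judged:
By the outcome, as a careful person would: the job done as asked, in the order asked, and still so for the second after the job is handed in, while the arm keeps its last pose, push and grip.
It also fails if it takes over 53 s, if anything falls off the work surface, if the arm or the gripper's body presses on something with over 40 N, if the wrist force passes 120 N, or if a joint passes its speed limit or range.

ROBOT

A 7-joint arm with a two-finger parallel gripper is mounted at the origin on the work surface. World frame = base frame: x ahead of the robot, y to its left, z up, the work surface at z = 0. Lengths are in m, angles in rad, forces in N, time in s.
With the tool pointing down it reaches from about 0.425 to 0.975 m from the base axis. Payload 16.7 kg.
Tool frame: the origin (TCP) lies on the centre line of the jaws, within the pads' length; the fingertips stand 14 mm ahead of it and the grasp point (between the pads) lies 5 mm behind it; y points along the fingers, x is the direction in which the jaws open and shut, and the axes are right-handed (so a half turn about y gives the same grasp; the last joint's range is limited). The gripper opens to 85 mm and grips with 20 to 120 N. Pads are 22 mm wide; open, the fingers measure 114 mm over their backs; the gripper's body (76 mm by 85 mm) begins 54 mm behind the grasp point. The pads swing forward as they close: fully open they stand 13 mm farther back than shut.
Start: joints at [1.169, 0.426, 0.074, 1.606, -0.034, 1.111, -0.067], TCP at [0.168, -0.654, 0.245] pointing down, gripper open.
Joint ranges: [-2.85, 2.85], [-0.5, 2.14], [-1.23, 1.37], [0.21, 2.46], [-1.02, 4.16], [0.16, 2.05], [-2.73, 2.73]. Speed limits (rad/s): [1.89, 1.89, 2.39, 2.39, 3.01, 3.01, 3.01].

INTERFACE

Orientations are given as a 3x3 rotation matrix whose columns are the frame's x, y, z axes.
In Python, from plant import env, viewer gives the robot as it stands.
- The arm moves only by the tool drive_tool, never from a script. Its argument "plan" is a list of rows, each a list of 4 numbers: the shift along the tool's x, y, z in cm, then the turn about the tool's y in rad. A call has 1 to 8 rows; each row is the pose to reach, as a shift and turn from the pose measured when the call began, along the tool's axes at that moment; what a row does not reach only later rows make up. A row lasts 1/10 s, in which the tool goes at most 50 mm and 8.59 degrees, less where a joint would pass 70% of its speed; a pose out of reach is approached as far as the arm can. A call with a gripper value outside its range is refused whole. "jaw" is the finger opening in cm, from 0 to 8.54, set as the call begins (left out, the last holds). The fingers move at their own pace and stop on an object; "newtons" is the grip in N (left out, the last holds). Time passes only in rows, so rows that repeat a pose let the fingers close. It gives the time, the measured TCP pose, the force and the opening at its end, in the units of the state.
- env.read_state(): the state, without advancing time (a new reading comes with each control period).
- viewer.capture(name): name is "side" or "top" or "wrist"; returns a dict with "frame" (480x640x3 uint8, red, green, blue), "K" (3x3 intrinsics, pixels), "dist_coeffs" ([k1, k2, p1, p2, k3] as OpenCV has them; the pictures are not rectified), "camera_from_world" (4x4, takes a point from world to camera coordinates). Camera axes: x right, y down, z forward; pixel columns grow to the right and rows downward; lengths in m; the calibration is good to about 2 mm. A picture is of the moment at which its call begins. There is no depth.
- env.job_done(): hands the job in, once; it reports no verdict.
The state is a dict: "t": time; "joints": joint angles; "dq": joint speeds; "joint_torque": joint torques, N m; "position": TCP position; "tool_rot": TCP orientation; "wrist_force": force on the tool from outside, world axes, zero at the start; "ft_torque": the same for the moment, N m; "finger_gap": finger opening in m.
Only numpy, scipy, OpenCV 4.12 (cv2) and the standard library are available. Lean on these libraries where they do the work, as an engineer would, in place of code of your own. Each camera call takes 0.05 s, during which the arm holds its last target. There are 200 camera calls.

## Working session

There is one attempt and no reset: what is moved stays moved. The work goes in short steps, Python scripts to look and compute and a tool call to move; the robot and the scene stay as the last step left them, time stands still between calls to the robot, and variables do not carry over. Pictures are saved under pics/ and viewed, about 8 in all and at most 12, crops included, and the job is handed in when it is done.

Besides the shell and the picture viewer there is one more tool, called after "Emit:" in YAML: its name, and indented under it one key for each argument. drive_tool: Moves the arm, as the interface text tells. Its arguments: {"type":"object","properties":{"plan":{"type":"array","items":{"type":"array","items":{"type":"number"}}},"jaw":{"type":"number"},"newtons":{"type":"number"}},"required":["plan"]}

```bash
mkdir -p pics; ls
python3 - <<'E'
from plant import env, viewer
import cv2,numpy as np
for n in ("side","top"):
    c=viewer.capture(n); cv2.imwrite(f"pics/{n}0.png",c["frame"][:,:,::-1])
    print(n,c["K"].tolist(),c["dist_coeffs"],np.round(c["camera_from_world"],3).tolist())
s=env.read_state();print(s["t"],s["position"],np.round(s["tool_rot"],3).tolist(),s["finger_gap"])
E
```

```text
pics
side [[519.5223993245082, 0.0, 331.3869554392745], [0.0, 519.5223993245082, 238.4494962454112], [0.0, 0.0, 1.0]] [-0.01812611  0.          0.          0.          0.        ] [[-0.789, -0.614, -0.004, 0.552], [-0.372, 0.483, -0.792, 0.255], [0.489, -0.624, -0.61, 0.713], [0.0, 0.0, 0.0, 1.0]]
top [[597.0937399931345, 0.0, 328.66961657211647], [0.0, 597.0937399931345, 234.73625984926858], [0.0, 0.0, 1.0]] [-0.10960186  0.          0.          0.          0.        ] [[0.004, -1.0, 0.029, 0.109], [-0.988, -0.008, -0.153, 0.626], [0.153, -0.028, -0.988, 1.049], [0.0, 0.0, 0.0, 1.0]]
0.1 [ 0.16805485 -0.65338177  0.24465771] [[0.249, -0.0, 0.968], [-0.968, 0.001, 0.249], [-0.001, -1.0, -0.0]] 0.08551511929869159
```

View pics/top0.png

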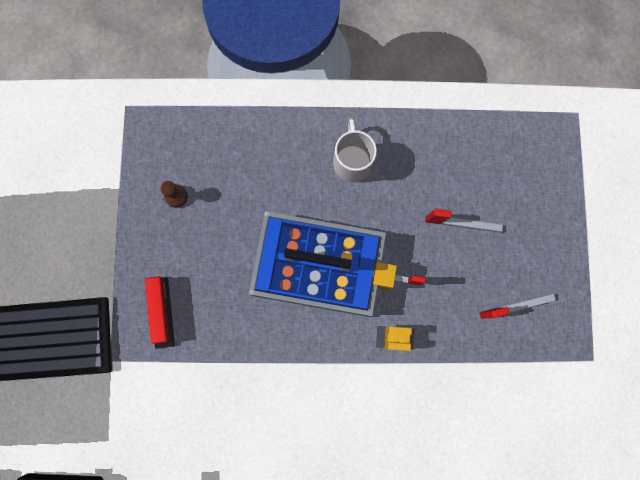

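View pics/side0.png

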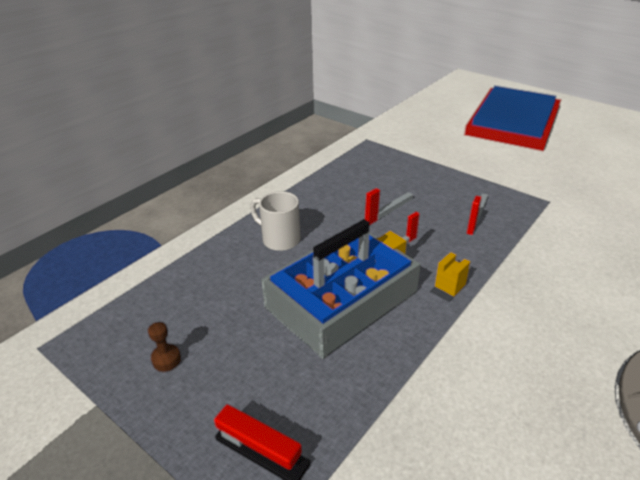

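Top view: the till is at (318,264), the guide block at (385,275) and the post at (399,338). There are three pin candidates: A at (415,280), in the guide block's bore; B at (440,215), loose; and C at (495,313), loose. Only A locks the tray, so I'll enlarge to confirm it and measure.

```bash
cat > h.py <<'E'
import numpy as np,cv2
from plant import env,viewer
def ray(c,uv):
    p=cv2.undistortPoints(np.array([[uv]],float),c["K"],np.array(c["dist_coeffs"]))[0,0]
    T=np.array(c["camera_from_world"]);R=T[:3,:3]
    return -R.T@T[:3,3],R.T@np.array([p[0],p[1],1])
def atz(c,uv,z):
    o,d=ray(c,uv);return o+d*(z-o[2])/d[2]
def proj(c,P):
    T=np.array(c["camera_from_world"])
    return cv2.projectPoints(np.array(P,float).reshape(-1,1,3),cv2.Rodrigues(T[:3,:3])[0],T[:3,3],c["K"],np.array(c["dist_coeffs"]))[0][:,0]
def crop(c,x,y,w,h,s,name):
    cv2.imwrite(name,cv2.resize(np.ascontiguousarray(c["frame"][y:y+h,x:x+w,::-1]),None,fx=s,fy=s,interpolation=cv2.INTER_CUBIC))
E
python3 - <<'E'
from h import *
c=viewer.capture("top"); crop(c,240,200,200,160,4,"pics/c1.png")
E
```

```text
(no output)
```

View pics/c1.png

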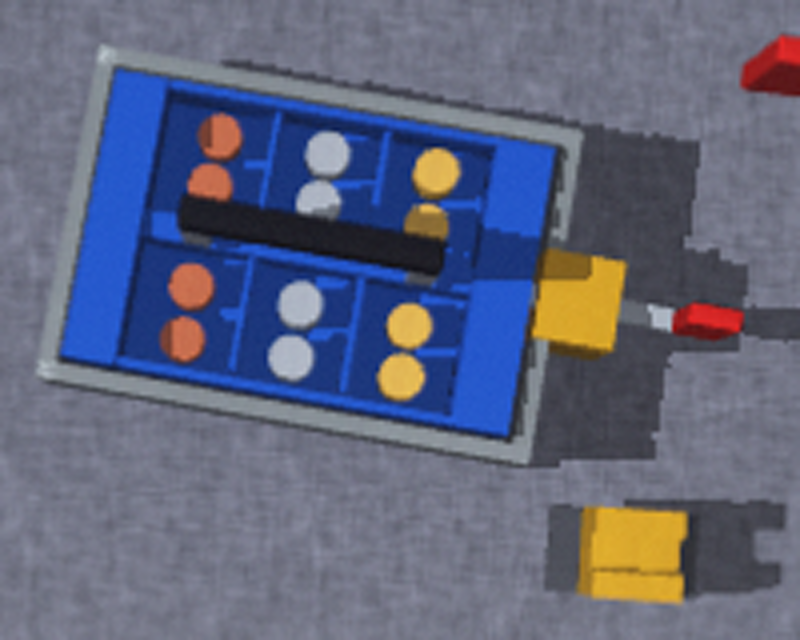

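The crop confirms it: A's red tab is at crop (708,320), and its bar enters the guide block at (580,300). The post top is at (640,550).

Run:
```python
from h import *
from scipy.optimize import least_squares
c=viewer.capture("top")
f=lambda p:(p[0]/4+240-.4,p[1]/4+200-.4)
g=lambda L,z:np.array([atz(c,f(p),z) for p in L])
till=g([(104,48),(581,130),(528,463),(40,378)],.068)
han=g([(183,197),(445,241),(441,275),(180,230)],.147)
tab=g([(688,303),(744,312),(736,335),(675,330)],.1)
post=g([(597,507),(687,513),(683,602),(592,595)],.059)
blk=g([(540,250),(626,260),(613,352),(533,338)],.072)
for n,a in zip("till han tab post blk".split(),(till,han,tab,post,blk)):
    print(n,np.round(a[:,:2],4).tolist(),a.mean(0).round(4))
    d=a[0]-a[1]+a[3]-a[2]; print("  yaw(y axis from +y)",np.arctan2(-d[0],d[1]).round(4),"len",np.linalg.norm(a[0]-a[1]).round(4),np.linalg.norm(a[0]-a[3]).round(4))
```

```text
till [[0.663, 0.2273], [0.6272, 0.0116], [0.4778, 0.0366], [0.5142, 0.2527]] [0.5706 0.1321 0.068 ]
  yaw(y axis from +y) -0.1653 len 0.2186 0.151
han [[0.5851, 0.1871], [0.5676, 0.0785], [0.5535, 0.0802], [0.5714, 0.1881]] [0.5694 0.1335 0.147 ]
  yaw(y axis from +y) -0.1625 len 0.11 0.0138
tab [[0.5464, -0.0304], [0.5426, -0.0549], [0.5326, -0.0512], [0.5347, -0.0245]] [ 0.5391 -0.0402  0.1   ]
  yaw(y axis from +y) -0.115 len 0.0248 0.0131
post [[0.4585, 0.0049], [0.4559, -0.0355], [0.4165, -0.0332], [0.4197, 0.0075]] [ 0.4377 -0.0141  0.059 ]
  yaw(y axis from +y) -0.0721 len 0.0405 0.0389
blk [[0.5722, 0.0311], [0.568, -0.0075], [0.5269, -0.0012], [0.5329, 0.0345]] [0.55   0.0142 0.072 ]
  yaw(y axis from +y) -0.1385 len 0.0388 0.0394
```

```bash
cat >> h.py <<'E'
def goal(x,y,z,psi,show=True):
    "TCP goal, tool down, tool z axis heading psi; prints shift cm + turn"
    s=env.read_state();R=np.array(s["tool_rot"])
    zd=np.array([np.cos(psi),np.sin(psi),0]);yd=np.array([0,0,-1.]);xd=np.cross(yd,zd)
    G=np.c_[xd,yd,zd];r=cv2.Rodrigues(R.T@G)[0][:,0]
    sh=R.T@(np.array([x,y,z])-s["position"])*100
    print("t",round(s["t"],2),"pos",np.round(s["position"],4),"shift",sh.round(2),"rotvec",r.round(4),"F",np.round(s["wrist_force"],1),"gap",round(s["finger_gap"],4))
E
python3 -c "
from h import *
goal(.542,-.040,.20,np.pi/2-.164)"
```

```text
t 0.2 pos [ 0.1681 -0.6535  0.2449] shift [-50.1    4.53  51.49] rotvec [-4.0000e-04 -1.1551e+00 -7.0000e-04] F [-0.   0.4  0.8] gap 0.0857
```

Emit:
drive_tool:
  plan:
    - [-50.1, 4.5, 51.5, -1.155]
    - [-50.1, 4.5, 51.5, -1.155]
    - [-50.1, 4.5, 51.5, -1.155]
    - [-50.1, 4.5, 51.5, -1.155]
    - [-50.1, 4.5, 51.5, -1.155]
    - [-50.1, 4.5, 51.5, -1.155]
    - [-50.1, 4.5, 51.5, -1.155]
    - [-50.1, 4.5, 51.5, -1.155]
  jaw: 4.5

```text
t: 1.0
position: [0.3764, -0.3109, 0.2204]
tool_rot: [[0.988, 0.0, 0.157], [-0.157, 0.0, 0.988], [-0.0, -1.0, 0.0]]
wrist_force: [0.8, -0.3, -1.4]
finger_gap: 0.045
```

```bash
python3 -c "
from h import *
goal(.542,-.040,.20,np.pi/2-.164)"
```

```text
t 1.0 pos [ 0.3764 -0.3109  0.2204] shift [12.08  2.04 29.36] rotvec [-0.0003  0.0059 -0.    ] F [ 0.8 -0.3 -1.4] gap 0.045
```

Emit:
drive_tool:
  plan:
    - [12.1, 2.0, 29.4, 0.006]
    - [12.1, 2.0, 29.4, 0.006]
    - [12.1, 2.0, 29.4, 0.006]
    - [12.1, 2.0, 29.4, 0.006]
    - [12.1, 2.0, 29.4, 0.006]
    - [12.1, 2.0, 29.4, 0.006]
    - [12.1, 2.0, 29.4, 0.006]
    - [12.1, 2.0, 29.4, 0.006]

```text
t: 1.8
position: [0.5433, -0.0362, 0.2001]
tool_rot: [[0.987, 0.0, 0.159], [-0.159, 0.002, 0.987], [-0.0, -1.0, 0.002]]
wrist_force: [-0.9, 0.3, 0.5]
finger_gap: 0.0447
```

Run:
```python
from h import *
goal(.542,-.040,.20,np.pi/2-.164)
c=viewer.capture("wrist"); cv2.imwrite("pics/w1.png",c["frame"][:,:,::-1])
print(proj(c,[[.542,-.0395,.1],[.5478,-.005,.05],[.4377,-.0141,.059],[.54,-.05,.2]]))
```

```text
t 1.8 pos [ 0.5433 -0.0362  0.2001] shift [-0.07  0.01 -0.4 ] rotvec [-0.0018  0.0045 -0.0002] F [-0.9  0.3  0.5] gap 0.0447
[[312.26509102 252.59683099]
 [312.68227208 192.08792645]
 [181.03066999 226.38023789]
 [310.89697983 350.63959871]]
```

View pics/w1.png

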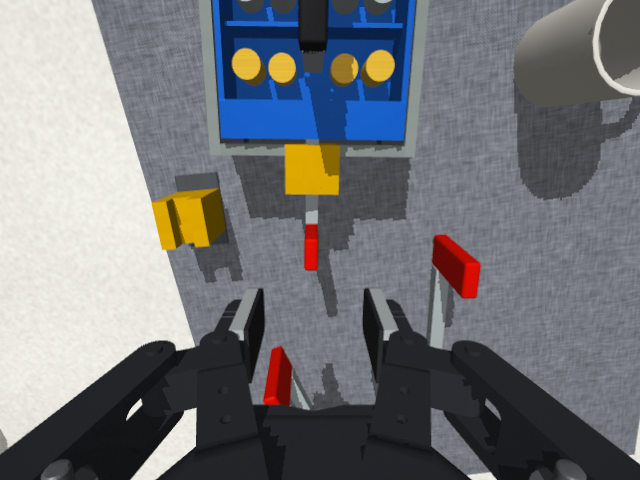

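Run:
```python
from h import *
c=viewer.capture("wrist");T=np.array(c["camera_from_world"]);print("cam",(-T[:3,:3].T@T[:3,3]).round(3))
for y in (218,222,226,230,235,240,245,250,255,258,261,264,267,270,273):print(y,c["frame"][y,311],end=" ")
print()
for y in (235,260):print([int(c["frame"][y,x,0]) for x in range(300,324)],[int(c["frame"][y,x,1]) for x in range(300,324)])
d=np.array([.1645,.986]);o=np.array([.542,-.0395])
for z in(.1,.042):
  for s in(-.012,.012):print(z,s,proj(c,[[*(o+d*s),z]]).round(1))
for x,z in((306,.1),(317.,.1)):
  print(atz(c,(x,226),z),atz(c,(x,262),z))
# block, notch
for p in((285,144),(339,147),(339,194),(285,193)):print("blk",atz(c,p,.072).round(4))
```

```text
cam [0.555 0.036 0.328]
218 [169 179 180] 222 [176  14   3] 226 [177  10   0] 230 [177  13   1] 235 [186  14   1] 240 [221  16   0] 245 [220  13   0] 250 [220  14   0] 255 [220  13   0] 258 [218  12   0] 261 [218  13   0] 264 [217  15   0] 267 [129  91  97] 270 [122 125 133] 273 [112 116 122] 
[121, 117, 120, 122, 117, 131, 170, 181, 187, 187, 187, 186, 186, 186, 185, 184, 178, 152, 123, 74, 73, 74, 74, 76] [124, 121, 122, 125, 110, 57, 13, 12, 12, 12, 15, 14, 16, 15, 12, 15, 14, 11, 34, 64, 75, 76, 76, 77]
[118, 112, 116, 121, 124, 155, 204, 216, 219, 219, 218, 218, 217, 217, 216, 214, 203, 173, 130, 75, 77, 77, 77, 76] [122, 115, 119, 125, 107, 35, 10, 12, 14, 12, 10, 10, 15, 13, 13, 14, 14, 12, 40, 74, 79, 80, 79, 78]
0.1 -0.012 [[313.  265.3]]
0.1 0.012 [[313.1 233. ]]
0.042 -0.012 [[313.1 241.3]]
0.042 0.012 [[313.2 214.5]]
[ 0.53995825 -0.02194866  0.1       ] [ 0.53551259 -0.04804855  0.1       ]
[ 0.54744381 -0.02317456  0.1       ] [ 0.54324362 -0.04931374  0.1       ]
blk [0.5334 0.0337 0.072 ]
blk [0.5716 0.0253 0.072 ]
blk [ 0.5668 -0.0085  0.072 ]
blk [ 0.5269 -0.0012  0.072 ]
```

Wrist view: the tab's top face is at (311,251), against a prediction of (313,249). That's within 1–2 mm, so I'll go down and grip.

```bash
python3 -c "
from h import *
goal(.541,-.0405,.079,np.pi/2-.164)"
```

```text
t 1.9 pos [ 0.542  -0.0398  0.2001] shift [-0.07 12.11 -0.09] rotvec [-0.0001  0.0004 -0.0008] F [-0.3 -0.4  0.3] gap 0.045
```

Emit:
drive_tool:
  plan:
    - [-0.1, 4, -0.1, 0]
    - [-0.1, 8, -0.1, 0]
    - [-0.1, 10, -0.1, 0]
    - [-0.1, 12.1, -0.1, 0]
    - [-0.1, 12.1, -0.1, 0]
    - [-0.1, 12.1, -0.1, 0]

```text
t: 2.5
position: [0.5405, -0.0416, 0.0796]
tool_rot: [[0.986, -0.001, 0.164], [-0.164, -0.0, 0.986], [-0.001, -1.0, -0.0]]
wrist_force: [0.5, 0.4, 0.8]
finger_gap: 0.0448
```

Emit:
drive_tool:
  plan:
    - [0, 0, 0, 0]
    - [0, 0, 0, 0]
    - [0, 0, 0, 0]
    - [0, 0, 0, 0]
    - [0, 0, 0, 0]
    - [0, 0, 0, 0]
  jaw: 0
  newtons: 40

```text
t: 3.1
position: [0.541, -0.0421, 0.0805]
tool_rot: [[0.986, 0.0, 0.165], [-0.165, -0.001, 0.986], [0.0, -1.0, -0.001]]
wrist_force: [-2.0, -3.3, 10.1]
finger_gap: 0.0095
```

Emit:
drive_tool:
  plan:
    - [0, 0, -0.5, 0]
    - [0, 0, -1.5, 0]
    - [0, 0, -3, 0]
    - [0, 0, -4.5, 0]
    - [0, 0, -6, 0]
    - [0, 0, -7.5, 0]
    - [0, 0, -8, 0]
    - [0, 0, -8, 0]

```text
t: 3.9
position: [0.5276, -0.1221, 0.0805]
tool_rot: [[0.986, 0.0, 0.166], [-0.166, -0.001, 0.986], [0.0, -1.0, -0.001]]
wrist_force: [0.7, 1.1, -0.7]
finger_gap: 0.0097
```

Run:
```python
from h import *
goal(.4341,-.064,.110,np.pi/2-.072)
c=viewer.capture("wrist"); cv2.imwrite("pics/w2.png",c["frame"][:,:,::-1])
```

```text
t 3.9 pos [ 0.5276 -0.1221  0.0805] shift [-10.18  -2.95   4.18] rotvec [ 0.001  -0.095   0.0001] F [ 0.7  1.1 -0.7] gap 0.0097
```

View pics/w2.png

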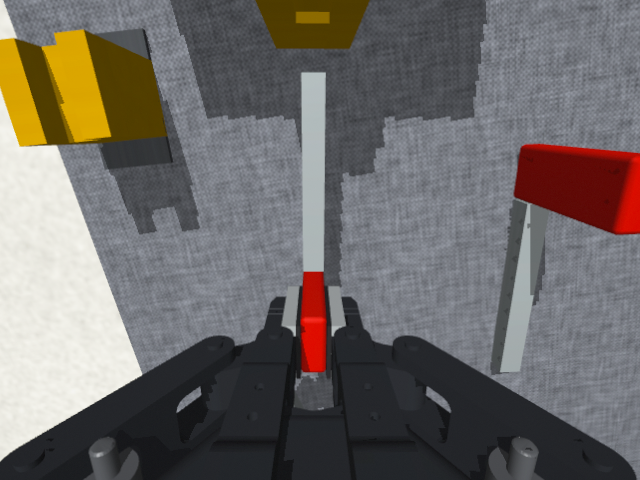

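The pin is held and clear of the block: its tip is at (313,72) and the bar runs straight to the tab. Next I'll work out where the tip is relative to the TCP, and refine the notch from this view.

Run:
```python
from h import *
c=viewer.capture("wrist");s=env.read_state();p=np.array(s["position"]);R=np.array(s["tool_rot"])
for uv in((313.5,72),(313,272)):
    print((R.T@(atz(c,uv,.056)-p)).round(4))
t=[atz(c,uv,.059).round(4) for uv in((165,136),(107,139),(82,30))];print(t)  # post top: corners
for uv in ((64,144),(42,46),(81,143),(56,35)):print(uv,atz(c,uv,.059).round(4))
crop(c,0,0,200,170,4,"pics/w3.png")
```

```text
[0.0002 0.0246 0.0995]
[-0.0002  0.0246  0.012 ]
[array([ 0.479 , -0.0366,  0.059 ]), array([ 0.4545, -0.0337,  0.059 ]), array([0.4586, 0.0067, 0.059 ])]
(64, 144) [ 0.4358 -0.0326  0.059 ]
(42, 46) [0.4411 0.0041 0.059 ]
(81, 143) [ 0.4431 -0.0334  0.059 ]
(56, 35) [0.448  0.0068 0.059 ]
```

View pics/w3.png

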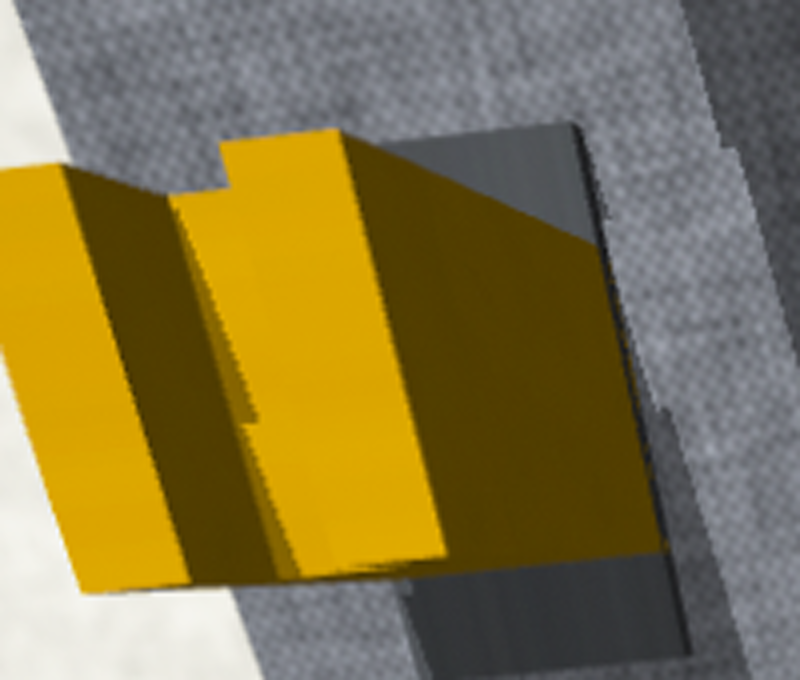

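The notch is clear here: its left wall edge runs (190,583)–(65,163) in the crop, and its right edge (300,577)–(220,143).

Run:
```python
from h import *
c=viewer.capture("wrist")
P=[atz(c,(u/4-.4,v/4-.4),.059)[:2] for u,v in((190,583),(65,163),(300,577),(220,143),(447,556),(340,128),(82,592))]
for p in P:print(p.round(4))
def yaw(a,b):d=b-a;return np.arctan2(d[0],d[1]),np.linalg.norm(d)
print(yaw(P[0],P[1]),yaw(P[2],P[3]),yaw(P[4],P[5]),np.mean(P[:4],0),np.linalg.norm(P[4]-P[6]))
```

```text
[ 0.4286 -0.0314]
[0.4318 0.0082]
[ 0.4403 -0.0328]
[0.4474 0.0073]
[ 0.4564 -0.0333]
[0.4594 0.0065]
[ 0.4168 -0.0303]
(np.float64(0.08136923915632364), np.float64(0.03972876654465553)) (np.float64(0.17574045126387247), np.float64(0.04066446355355318)) (np.float64(0.07556755771446258), np.float64(0.03996857072418007)) [ 0.4370191  -0.01218224] 0.03968825324305696
```

Emit:
drive_tool:
  plan:
    - [0, -1.5, 0, 0]
    - [0, -3, 0, 0]
    - [0, -3, 0, 0]

```text
t: 4.35
position: [0.5295, -0.1201, 0.1135]
tool_rot: [[0.987, 0.004, 0.163], [-0.163, -0.001, 0.987], [0.004, -1.0, -0.001]]
wrist_force: [0.7, -0.6, -0.3]
finger_gap: 0.0098
```

```bash
python3 -c "
from h import *
goal(.4343,-.0629,.110,np.pi/2-.075)"
```

```text
t 4.35 pos [ 0.5295 -0.1201  0.1135] shift [-10.33   0.3    4.09] rotvec [ 0.0008 -0.0889  0.0042] F [ 0.7 -0.6 -0.3] gap 0.0098
```

Emit:
drive_tool:
  plan:
    - [-2.5, 0.3, 1, -0.03]
    - [-5, 0.3, 2, -0.06]
    - [-7.5, 0.3, 3, -0.089]
    - [-9.5, 0.3, 3.8, -0.089]
    - [-10.3, 0.3, 4.1, -0.089]
    - [-10.3, 0.3, 4.1, -0.089]
    - [-10.3, 0.3, 4.1, -0.089]

```text
t: 5.05
position: [0.4356, -0.0632, 0.1104]
tool_rot: [[0.997, 0.005, 0.075], [-0.075, -0.002, 0.997], [0.005, -1.0, -0.001]]
wrist_force: [-0.1, 0.6, -0.8]
finger_gap: 0.0096
```

Run:
```python
from h import *
goal(.4343,-.0629,.0805,np.pi/2-.075)
c=viewer.capture("wrist"); cv2.imwrite("pics/w4.png",c["frame"][:,:,::-1])
```

```text
t 5.05 pos [ 0.4356 -0.0632  0.1104] shift [-0.15  2.99  0.02] rotvec [ 0.0012 -0.0002  0.0054] F [-0.1  0.6 -0.8] gap 0.0096
```

View pics/w4.png

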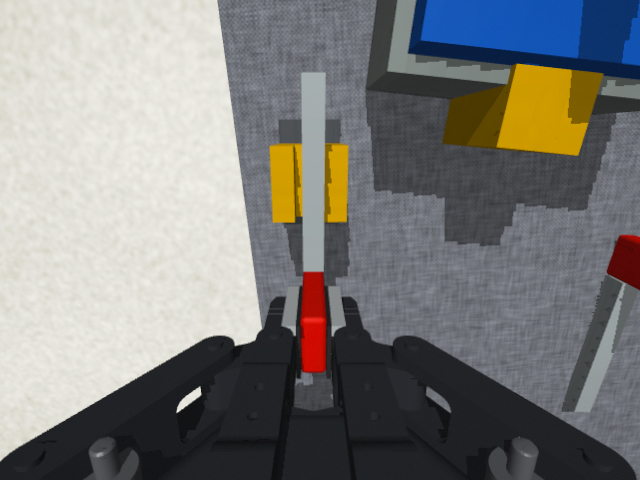

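The bar hasn't moved in the grip (tip again at (313,72)). The post top spans columns 270–348 and rows 145–222, so the pin needs a shift of about 2 mm to the left.

Run:
```python
from h import *
c=viewer.capture("wrist");s=env.read_state();p=np.array(s["position"]);R=np.array(s["tool_rot"])
for uv in((270.5,145),(348.5,145),(273,222.5),(347.5,222)):print((R.T@(atz(c,uv,.059)-p)).round(4))
print((R.T@(atz(c,(313.5,72),.085)-p)).round(4))
goal(.4343,-.0629,.0805,np.pi/2-.075)
```

```text
[-0.0214  0.051   0.0708]
[0.0181 0.0512 0.0708]
[-0.0215  0.051   0.0305]
[0.0187 0.0512 0.0306]
[0.0004 0.0251 0.1002]
t 5.15 pos [ 0.4356 -0.0632  0.1101] shift [-0.14  2.96  0.02] rotvec [ 0.0009 -0.0005  0.0049] F [ 0.7 -0.3 -1.7] gap 0.0094
```

Emit:
drive_tool:
  plan:
    - [-0.2, 0, 0.1, 0]
    - [-0.2, 0.8, 0.1, 0]
    - [-0.2, 1.5, 0.1, 0]
    - [-0.2, 2.2, 0.1, 0]
    - [-0.2, 2.7, 0.1, 0]
    - [-0.2, 2.9, 0.1, 0]
    - [-0.2, 2.9, 0.1, 0]

```text
t: 5.85
position: [0.4337, -0.0621, 0.0808]
tool_rot: [[0.997, 0.004, 0.075], [-0.075, -0.001, 0.997], [0.004, -1.0, -0.001]]
wrist_force: [0.5, -0.8, 0.0]
finger_gap: 0.0095
```

Emit:
drive_tool:
  plan:
    - [0, 0, 0, 0]
    - [0, 0, 0, 0]
    - [0, 0, 0, 0]
    - [0, 0, 0, 0]
  jaw: 3.0

```text
t: 6.25
position: [0.4338, -0.0621, 0.0809]
tool_rot: [[0.997, 0.004, 0.075], [-0.075, -0.001, 0.997], [0.005, -1.0, -0.001]]
wrist_force: [0.8, 0.9, 0.1]
finger_gap: 0.0301
```

Emit:
drive_tool:
  plan:
    - [0, -1, 0, 0]
    - [0, -3, 0, 0]
    - [0, -6, 0, 0]
    - [0, -10, 0, 0]
    - [0, -13, 0, 0]
    - [0, -15, 0, 0]
    - [0, -15, 0, 0]

```text
t: 6.95
position: [0.4343, -0.0619, 0.2342]
tool_rot: [[0.997, 0.009, 0.075], [-0.075, -0.003, 0.997], [0.009, -1.0, -0.002]]
wrist_force: [-0.7, -0.2, -0.4]
finger_gap: 0.0297
```

Run:
```python
from h import *
d=np.array([.164,.986]);
goal(.5700,.1330,.27,np.pi/2-.164)
c=viewer.capture("wrist"); cv2.imwrite("pics/w5.png",c["frame"][:,:,::-1])
```

```text
t 6.95 pos [ 0.4343 -0.0619  0.2342] shift [12.09 -3.5  20.45] rotvec [0.0014 0.0886 0.0095] F [-0.7 -0.2 -0.4] gap 0.0297
```

View pics/w5.png

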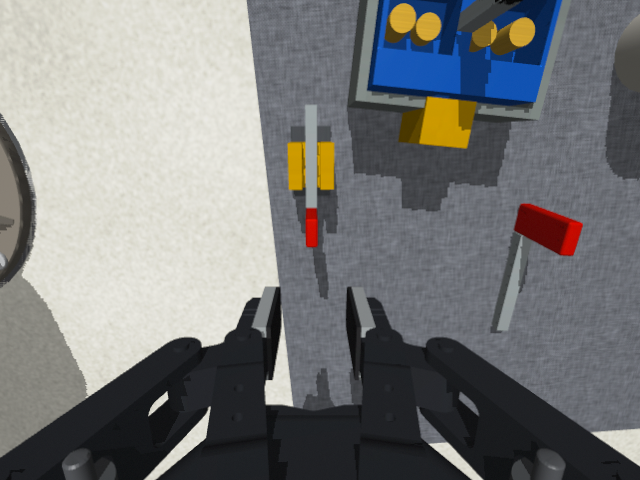

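The pin rests in the notch: the bar passes through the post at (312,165), with the tab at (312,227) on the -y side. Now to the tray.

Emit:
drive_tool:
  plan:
    - [12.1, -2, 20.5, 0.089]
    - [12.1, -2, 20.5, 0.089]
    - [12.1, -2, 20.5, 0.089]
    - [12.1, -2, 20.5, 0.089]
    - [12.1, -2, 20.5, 0.089]
    - [12.1, -2, 20.5, 0.089]
    - [12.1, -2, 20.5, 0.089]
    - [12.1, -2, 20.5, 0.089]
  jaw: 5

```text
t: 7.8
position: [0.5689, 0.1324, 0.2523]
tool_rot: [[0.986, 0.006, 0.164], [-0.164, -0.003, 0.986], [0.006, -1.0, -0.002]]
wrist_force: [0.5, 0.3, -0.8]
finger_gap: 0.0499
```

Run:
```python
from h import *
goal(.5697,.1328,.131,np.pi/2-.164)
c=viewer.capture("wrist"); cv2.imwrite("pics/w6.png",c["frame"][:,:,::-1])
a=np.array([.5697,.1328]);d=np.array([.164,.986])
print(proj(c,[[*(a+d*s),.147] for s in(-.056,0,.056)]))
```

```text
t 7.8 pos [0.5689 0.1324 0.2523] shift [-1.000e-02  1.213e+01  7.000e-02] rotvec [ 0.0019 -0.0012  0.0062] F [ 0.5  0.3 -0.8] gap 0.0499
[[313.43387278 313.98548211]
 [313.34109862 244.38056524]
 [313.23489387 164.75103021]]
```

View pics/w6.png

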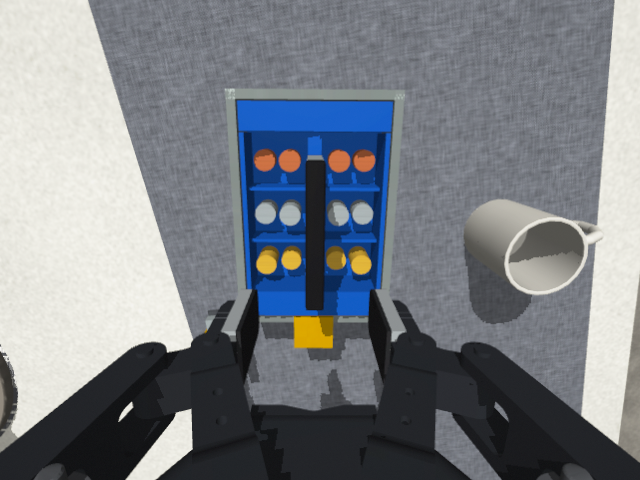

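The handle runs from (316,160) to (315,308), which is 1.5 mm right and 4 mm forward of my prediction. I'll correct for that and go down.

Emit:
drive_tool:
  plan:
    - [0.1, 4, 0.4, 0]
    - [0.1, 8, 0.4, 0]
    - [0.1, 10.5, 0.4, 0]
    - [0.1, 12, 0.4, 0]
    - [0.1, 12.1, 0.4, 0]
    - [0.1, 12.1, 0.4, 0]

```text
t: 8.45
position: [0.5718, 0.1354, 0.1326]
tool_rot: [[0.986, 0.007, 0.166], [-0.166, -0.003, 0.986], [0.008, -1.0, -0.002]]
wrist_force: [0.3, -0.2, 0.2]
finger_gap: 0.0501
```

Emit:
drive_tool:
  plan:
    - [0, 0, 0, 0]
    - [0, 0, 0, 0]
    - [0, 0, 0, 0]
    - [0, 0, 0, 0]
    - [0, 0, 0, 0]
    - [0, 0, 0, 0]
    - [0, 0, 0, 0]
  jaw: 0
  newtons: 90

```text
t: 9.15
position: [0.5724, 0.1354, 0.1335]
tool_rot: [[0.986, 0.009, 0.166], [-0.166, -0.003, 0.986], [0.009, -1.0, -0.001]]
wrist_force: [-1.4, -1.5, 8.9]
finger_gap: 0.0124
```

Emit:
drive_tool:
  plan:
    - [0, -0.5, 0, 0]
    - [0, -1.2, 0, 0]
    - [0, -2, 0, 0]
    - [0, -3, 0, 0]
    - [0, -4, 0, 0]
    - [0, -5, 0, 0]
    - [0, -5, 0, 0]

```text
t: 9.85
position: [0.5727, 0.1359, 0.1853]
tool_rot: [[0.986, 0.011, 0.166], [-0.166, -0.002, 0.986], [0.011, -1.0, -0.001]]
wrist_force: [-0.4, -0.4, -5.4]
finger_gap: 0.0127
```

Run:
```python
from h import *
goal(.5724,.1354,.2715,np.pi/2-.166)
print(env.read_state()["ft_torque"])
```

```text
t 9.85 pos [0.5727 0.1359 0.1853] shift [ 0.08 -8.62 -0.05] rotvec [ 0.0006 -0.0005  0.0112] F [-0.4 -0.4 -5.4] gap 0.0127
[ 0.02569693 -0.00994175 -0.01507024]
```

Emit:
drive_tool:
  plan:
    - [0, -1.2, 0, 0]
    - [0, -2.5, 0, 0]
    - [0, -4, 0, 0]
    - [0, -5.5, 0, 0]
    - [0, -7, 0, 0]
    - [0.1, -8, 0, 0]
    - [0.1, -8.6, 0, 0]
    - [0.1, -8.6, 0, 0]

```text
t: 10.65
position: [0.573, 0.1359, 0.2721]
tool_rot: [[0.986, 0.012, 0.166], [-0.166, -0.002, 0.986], [0.012, -1.0, -0.0]]
wrist_force: [0.8, 0.8, -5.5]
finger_gap: 0.0126
```

Emit:
drive_tool:
  plan:
    - [0, 0, 0, 0]
    - [0, 0, 0, 0]
    - [0, 0, 0, 0]
    - [0, 0, 0, 0]

```text
t: 11.05
position: [0.5729, 0.1359, 0.2717]
tool_rot: [[0.986, 0.011, 0.166], [-0.166, -0.002, 0.986], [0.012, -1.0, -0.0]]
wrist_force: [-0.5, 0.2, -4.7]
finger_gap: 0.0127
```

Run:
```python
from h import *
goal(.5724,.1354,.2715,np.pi/2-.166)
print(np.abs(env.read_state()["dq"]).max(),env.read_state()["ft_torque"])
c=viewer.capture("side"); crop(c,180,120,350,262,2.28,"pics/s2.png")
```

```text
t 11.05 pos [0.5729 0.1359 0.2717] shift [-0.04  0.02 -0.06] rotvec [ 0.0005 -0.0006  0.0117] F [-0.5  0.2 -4.7] gap 0.0127
0.003955550798432531 [ 0.05710564  0.06622875 -0.0406197 ]
```

View pics/s2.png

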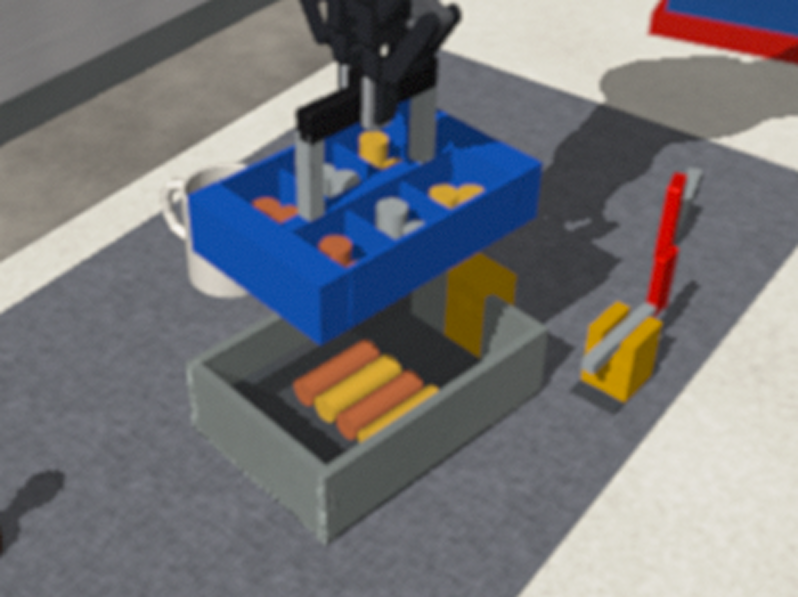

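The tray is up over the open till and the pin lies in the notch. I'll check how level it is by projecting a level tray model into this view.

Run:
```python
from h import *
c=viewer.capture("side")
y=np.array([.165,.986]);x=np.array([.986,-.165]);o=np.array([.572,.134])
for z in(.168,.213):
  P=[[*(o+x*a*.065+y*b*.1),z] for a,b in((-1,1),(-1,-1),(1,1),(1,-1))]
  print(z,((proj(c,P)-[180,120])*2.28).round(0).tolist())
```

```text
0.168 [[325.0, 344.0], [540.0, 215.0], [196.0, 250.0], [407.0, 143.0]]
0.213 [[324.0, 286.0], [546.0, 160.0], [190.0, 194.0], [409.0, 91.0]]
```

```bash
python3 -c "
from h import *
s=env.read_state();print(s['t'],s['position'],s['wrist_force'],s['finger_gap']);print(env.job_done())"
```

```text
11.15 [0.57298788 0.1359294  0.2718511 ] [-0.3478823   0.34923251 -4.45255389] 0.012694002291684816
the job is handed in; nothing more can be done
None
```

I handed the job in at 11.2 s. The pin is lying in the post's notch and released. The gripper is holding the tray by its handle over the open till.

- **Pin:** I drew it 8 cm straight out of the bore, laid it in the notch and let go. The wrist picture taken just after release and the last side picture both show the bar in the notch, with its tab on the -y side.
- **Tray height and position:** By the arm's readings I lifted it about 13.8 cm, so its underside is about 10 cm above the rim. It moved less than 1 mm sideways on the way up, and the arm was still at hand-in.
- **Level:** A level tray model projected into the last side picture matched the visible corners to 2–5 enlarged pixels, so I judge the tray level to about 1°. The tool itself was tilted slightly, about 0.7°, which I could not correct because the moves only allow turning about the tool's axis.
- **Forces:** The highest wrist force I read was about 10 N, against the 120 N limit.
- **Mug, stamp and stapler:** I never moved the arm near them. I made no separate check that they stayed put.

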